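# Seat two vials and hold the syringe ready over a stopper

### The job

Get the blue-capped vial ready for drawing up. Lower the blue-capped and the yellow-capped vial upright, without dropping them, all the way down into the two pockets of the dark grey vial block (either one in either pocket) and let go of them; then lift the syringe out of its blue rack, carry it spike down, clear of the things in between, to the block, and finish still holding it there: plumb, with the tip of its white drawing-up spike about one centimetre above the middle of the blue stopper. The syringe must not touch the vials, the block or the things it passes, and the green-capped vial, the tissue box and the medicine bottle stay where they are.

Things in the scene. Friction and masses are not known exactly. Their poses are not given: they have to be found in the camera images.
- blue_vial_centre (a point): centre (half-way up) of the small white glass vial with the BLUE cap, loose, standing on the worktop. 48 mm tall; body 24 mm in diameter from the foot to 37 mm up, then the neck and cap, 19 mm in diameter. Axis z is up along the vial.
- blue_stopper (a point): centre of the top face of the blue vial's cap (the stopper), 24 mm above the vial's centre. It moves with the blue vial.
- yellow_vial_centre (a point): centre (half-way up) of the same kind of vial with the YELLOW cap, same sizes; loose.
- green_vial_centre (a point): centre (half-way up) of the same kind of vial with the GREEN cap, same sizes; loose, a bystander that stays where it is. The three vials stand at least 75 mm apart, in any order.
- vial_block: fixed low dark grey plastic block with two round pockets, 64 (its x) x 150 (its y) x 24 mm high; origin on the worktop under its middle. The pockets lie 34 mm either side of the middle along its y axis.
- pocket_a (a point): centre of the mouth of the pocket on the block's +y side, level with the block's top (24 mm above the worktop). Round, 26.5 mm in diameter with a small chamfer, 15 mm deep (its floor is 9 mm above the worktop). A seated vial has its centre 9 mm and its stopper 33 mm above this point; 22 mm of the 24 mm wide body stands out above the block's top.
- pocket_b (a point): centre of the mouth of the pocket on the block's -y side; the same as pocket_a.
- syringe_rack: fixed blue and white rack, 56 (its x) x 150 (its y) x 75 mm high, three holes in a row along y; origin under its middle. The syringe stands in the middle hole (23.5 mm wide in the top plate); its barrel rests on a middle plate 53 mm above the worktop, the spike hangs through a 12.5 mm hole. It comes out straight up: raised by 75 mm, the tip is clear above the rack.
- syringe_grip (a point): point on the axis of the loose syringe's clear barrel, a good height to grip. The syringe (20 g) stands spike down. Measured from this point: tip 131 mm below; white spike 8 mm wide up to 88 mm below; barrel, 20 mm wide, from 88 below to 14 above; flange 24 mm wide up to 16 above; plunger end 18 mm wide up to 35 above. y axis: from spike to plunger, up in the rack.
- spike_tip (a point): tip of the syringe's white drawing-up spike, on its axis, 131 mm below syringe_grip; in the rack it is 10 mm above the worktop.
- tissue_box: loose bystander: cardboard tissue box, 231 (its y) x 117 (its x) mm, 127 mm high with the tissue on top, lying across the way between rack and block; origin under its middle.
- pill_bottle: loose bystander: brown-red medicine bottle with a dark green cap, 45 mm in diameter, 72 mm high; origin under its middle.
Mind the look-alikes: they are no part of the job. What is shaped like the part that bears blue_vial_centre but pink is not meant.

How it is judged:
By the outcome, as a careful person would: the job done as asked, in the order asked, and still so for the second after the job is handed in, while the arm keeps its last pose, push and grip.
It also fails if it takes over 72 s, if anything falls off the work surface, if the arm or the gripper's body presses on something with over 40 N, if the wrist force passes 120 N, or if a joint passes its speed limit or range.

### The arm

A 6-joint arm with a two-finger parallel gripper is mounted at the origin on a cart in front of the work surface, level with it; the furniture and walls round the work are solid. World frame = base frame: x ahead of the robot, y to its left, z up, the work surface at z = 0. Lengths are in m, angles in rad, forces in N, time in s.
With the tool pointing down it reaches from about 0.35 to 0.775 m from the base axis. Payload 5.5 kg.
Tool frame: the origin (TCP) lies at the very end of the fingers, on their centre line; the grasp point (between the pads) lies env.hold_point_z behind it (env.hold_point_z is the distance from the TCP to the grasp point, in m); z points along the fingers, y is the line along which they close (so a half turn about z gives the same grasp; the last joint's range is limited). The gripper opens to 85 mm and grips with 20 to 120 N. Pads are 22 mm wide; open, the fingers measure 114 mm over their backs; the gripper's body (76 mm by 85 mm) begins 54 mm behind the grasp point. The pads swing forward as they close: fully open they stand 13 mm farther back than shut.
Start: joints at [-1.299, 0.313, 0.046, 1.304, 0, 1.431], TCP at [0.23, -0.527, 0.231] pointing down, gripper open.
Joint ranges: [-2.76, 2.76], [-0.86, 1.69], [-1.03, 1.26], [-2.2, 2.34], [-1.47, 1.5], [-3.14, 3.14]. Speed limits (rad/s): [2.57, 2.57, 3.14, 3.14, 3.14, 3.14].

### API

Orientations are given as a unit quaternion [w, x, y, z].
In Python, from workcell import env gives the robot as it stands.
- The arm moves only by the tool carry_out, never from a script. Its argument "steps" is a list of rows, each a list of 3 entries, a list of its own where there are three numbers: the turn, a rotation vector about the tool's x, y, z in degrees, then the shift along the tool's x, y, z in cm, then the closure in counts, from 0 (fully open) to 255 (shut). A call has exactly 8 rows; each row is the pose to reach, as a shift and turn from the pose commanded when the call began, along the tool's axes at that moment; what a row does not reach only later rows make up. A row lasts 1/8 s, in which the tool goes at most 62.5 mm and 10.7 degrees, less where a joint would pass 70% of its speed; a pose out of reach is approached as far as the arm can. A call with a gripper value outside its range is refused whole. The fingers move at their own pace and stop on an object; "force" is the grip in N (left out, the last holds). Time passes only in rows, so rows that repeat a pose let the fingers close, or fill a call up. It gives the time, the measured TCP pose, the force, the opening and the grip force at its end, in the units of the state.
- env.get_state(): the state, without advancing time (a new reading comes with each control period).
- env.read_camera(name): name is "side" or "top" or "wrist"; returns (picture, depth): 480x640x3 uint8, red, green, blue; 480x640 float32, m along the optical axis (not along the pixel's ray), 0 where there is no reading.
- env.get_calibration(name): a dict with "fx", "fy", "cx", "cy" (pixels), "origin" and "orientation" of the camera in the world. Camera axes: x right, y up, looking along -z (the intrinsics and any distortion apply to the point x, -y, -z); pixel columns grow to the right and rows downward; lengths in m; the calibration is good to about 2 mm. A picture is of the moment at which its call begins: read the wrist's pose just before it. get_calibration takes no time and is no camera call; for the wrist camera it gives the pose at the moment of the call.
- env.hand_in(): hands the job in; it is judged then, once.
The state is a dict: "clock": time; "joint_pos": joint angles; "qvel": joint speeds; "tau": joint torques, N m; "tcp_pos": TCP position; "orientation": TCP orientation; "wrist_force": force on the tool from outside, world axes, zero at the start; "ft_torque": the same for the moment, N m; "finger_gap": finger opening in m; "grip_force": force on a finger pad.
Only numpy, scipy, OpenCV 4.12 (cv2) and the standard library are available. Lean on these libraries where they do the work, as an engineer would, in place of code of your own. Each camera call takes 0.05 s, during which the arm holds its last target. There are 200 camera calls.

## Working session

There is one attempt and no reset: what is moved stays moved. The work goes in short steps, Python scripts to look and compute and a tool call to move; the robot and the scene stay as the last step left them, time stands still between calls to the robot, and variables do not carry over. Pictures are saved under pics/ and viewed, at most 10 in all, crops included, and the job is handed in when it is done.

Besides the shell and the picture viewer there is one more tool, called after "Emit:" as name(argument=value, ...), one argument or row to a line, values as JSON. carry_out: Moves the arm, as the interface text tells. Its arguments: {"type":"object","properties":{"steps":{"type":"array","items":{"type":"array"}},"force":{"type":"number"}},"required":["steps"]}

```bash
mkdir -p pics; ls; cat > h.py <<'E'
import numpy as np, cv2
from scipy.spatial.transform import Rotation as R
from workcell import env
def rot(q): return R.from_quat([q[1],q[2],q[3],q[0]])
def cloud(d,c):
    v,u=np.mgrid[0:480,0:640]
    p=np.stack([(u-c['cx'])/c['fx']*d,-(v-c['cy'])/c['fy']*d,-d],-1)
    return p@rot(c['orientation']).as_matrix().T+np.array(c['origin'])
def ray(u,v,c,z):
    r=rot(c['orientation']).apply([(u-c['cx'])/c['fx'],-(v-c['cy'])/c['fy'],-1]); o=np.array(c['origin'])
    return o+r*(z-o[2])/r[2]
def save(n,im): cv2.imwrite('pics/'+n+'.png',im[:,:,::-1])
E
python3 - <<'E'
from h import *
print(env.hold_point_z, env.get_state())
for n in ['top','side']:
    p,d=env.read_camera(n); c=env.get_calibration(n); print(n,c)
    save(n+'0',p); np.savez('/tmp/'+n,p=p,d=d)
print(env.get_calibration('wrist'))
E
```

```text
pics
0.0187 {'clock': 0.0, 'joint_pos': array([-1.29858560e+00,  3.14019591e-01,  4.49906598e-02,  1.30359291e+00,
       -1.56706283e-05,  1.43119580e+00]), 'qvel': array([-5.52044388e-05,  1.09330949e-03, -2.73423851e-03,  1.22104378e-03,
        2.63678301e-04,  1.15750105e-03]), 'tau': array([ 7.36643615e-04, -4.80626500e+01,  2.98533064e+01,  1.95767172e-02,
       -4.69556392e-05,  8.23227140e-06]), 'tcp_pos': array([ 0.23000515, -0.5264452 ,  0.23040272]), 'orientation': array([-9.10230302e-04,  9.78875817e-01,  2.04453666e-01, -6.82940775e-05]), 'wrist_force': array([-0.47465993,  0.02050558, -0.51280149]), 'ft_torque': array([-0.02155413,  0.00481065, -0.0028647 ]), 'grip_force': 0.0, 'finger_gap': 0.08549800562570875}
top {'fx': 477.7599191555256, 'fy': 477.7599191555256, 'cx': 326.4530028019641, 'cy': 236.39404151822538, 'origin': array([0.43192651, 0.04871522, 1.44713675]), 'orientation': array([ 0.71179667,  0.02917637, -0.04154374, -0.70054861])}
side {'fx': 524.4536124687003, 'fy': 524.4536124687003, 'cx': 329.77456857377024, 'cy': 244.1426063170219, 'origin': array([0.05280755, 0.99414031, 0.59409083]), 'orientation': array([-0.21194296, -0.12240124,  0.52819322,  0.81308673])}
{'fx': 372.66491795573427, 'fy': 372.66491795573427, 'cx': 319.2189613476529, 'cy': 233.41835360826911, 'origin': array([ 0.2919328 , -0.49986618,  0.37212594]), 'orientation': array([ 0.82888506, -0.11240995,  0.07448108, -0.54292369])}
```

View pics/top0.png

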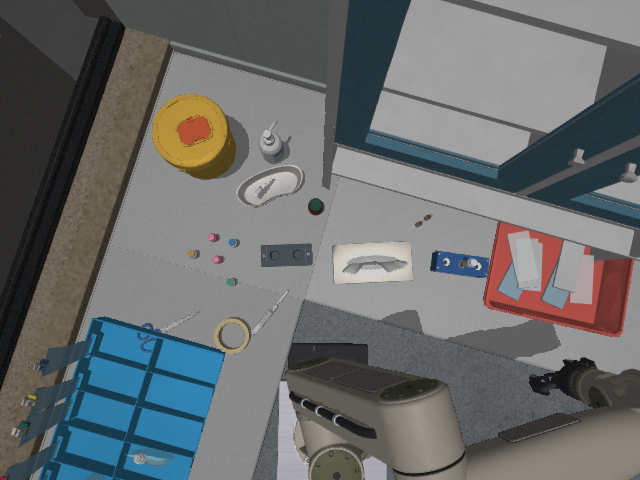

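View pics/side0.png

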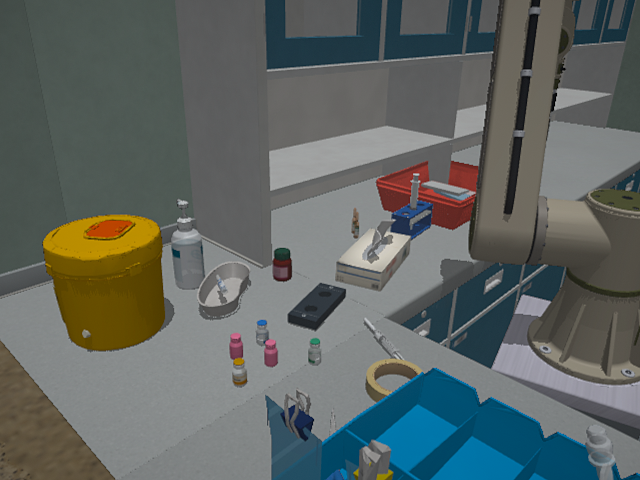

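Top view: blue cap (233,243), yellow (193,254), green (232,282), pink look-alikes (213,237) and (217,260), block (287,255), rack with syringe (470,263), tissue box (372,262), bottle (316,206). The side view agrees: blue (262,326), yellow (239,365), green (315,345).

```bash
python3 - <<'E'
from h import *
S={}
for n in ['top','side']:
    f=np.load('/tmp/'+n+'.npz'); S[n]=(f['p'],f['d'],env.get_calibration(n))
p,d,c=S['top']; P=cloud(d,c); hsv=cv2.cvtColor(p,cv2.COLOR_RGB2HSV)
print('floor z',P[285:300,262:285,2].mean())
for nm,u,v in [('blue',233,243),('yellow',193,254),('green',232,282),('pink',213,237),('pink',217,260)]:
    s=np.zeros((480,640),bool); s[v-9:v+10,u-9:u+10]=1
    m=s&(hsv[...,1]>90)&(hsv[...,2]>70)
    vv,uu=np.nonzero(m); q=ray(uu.mean(),vv.mean(),c,.048)
    t=s&(P[...,2]>.04); print(nm,hsv[v,u],m.sum(),(uu.mean(),vv.mean()),'ray',q.round(4),'cloud',np.median(P[t],0).round(4),P[...,2][s].max().round(3))
# side caps
p2,d2,c2=S['side']; h2=cv2.cvtColor(p2,cv2.COLOR_RGB2HSV);P2=cloud(d2,c2)
for nm,u,v in [('blue',262,326),('yellow',239,365),('green',315,344)]:
    s=np.zeros((480,640),bool); s[v-10:v+10,u-10:u+10]=1
    m=s&(h2[...,1]>110)&(h2[...,2]>60); vv,uu=np.nonzero(m)
    print('side',nm,ray(uu.mean(),vv.mean(),c2,.044).round(4),m.sum())
# boxes: block, rack, tissue by height
def rect(m,nm,z):
    m=cv2.morphologyEx(m.astype(np.uint8),cv2.MORPH_OPEN,np.ones((3,3)))
    ct=max(cv2.findContours(m,0,2)[0],key=cv2.contourArea)
    w=np.array([ray(*x,c,z)[:2] for x in ct[:,0].astype(float)],np.float32)
    print(nm,cv2.minAreaRect(w))
def win(u0,u1,v0,v1):
    s=np.zeros((480,640),bool); s[v0:v1,u0:u1]=1; return s
rect(win(255,320,235,275)&(hsv[...,2]<110)&(P[...,2]>.012),'block',.024)
rect(win(322,425,230,295)&(P[...,2]>.05),'tissue',.1)
rect(win(425,492,240,285)&(P[...,2]>.055),'rack',.075)
rect(win(300,330,190,222)&(P[...,2]>.05),'bottle',.072)
m=win(425,492,240,285)&(P[...,2]>.1); print('syr',m.sum(), P[m].round(3)[::6])
m=win(340,500,170,290); print('overhang z', [ (v,P[v,450,2].round(2), P[v,450,:2].round(2)) for v in range(130,250,12)])
print([ (v,P[v,345,2].round(2), P[v,345,:2].round(2)) for v in range(150,240,12)])
save('crop',cv2.resize(p[220:300,170:320],(800,427),interpolation=cv2.INTER_CUBIC))
E
```

```text
floor z 0.009122077853765342
blue [107 168 168] 29 (np.float64(231.41379310344828), np.float64(241.72413793103448)) ray [0.5522 0.3035 0.048 ] cloud [0.5514 0.3035 0.0471] 0.052
yellow [ 19 156 159] 31 (np.float64(190.4516129032258), np.float64(253.41935483870967)) ray [0.516  0.4214 0.048 ] cloud [0.5157 0.4201 0.0486] 1.447
green [ 79 117 131] 26 (np.float64(229.5), np.float64(282.0)) ray [0.4347 0.3049 0.048 ] cloud [0.4347 0.3042 0.0478] 1.447
pink [170  94 195] 49 (np.float64(212.91836734693877), np.float64(236.83673469387756)) ray [0.5657 0.358  0.048 ] cloud [0.5677 0.3633 0.048 ] 1.447
pink [170  94 200] 48 (np.float64(216.9375), np.float64(259.0625)) ray [0.5008 0.3438 0.048 ] cloud [0.5008 0.3472 0.0476] 1.447
side blue [0.5575 0.302  0.044 ] 44
side yellow [0.5265 0.4172 0.044 ] 99
side green [0.4396 0.3039 0.044 ] 45
block ((0.5181469917297363, 0.14494720101356506), (0.0644133910536766, 0.14931215345859528), 3.1049654483795166)
tissue ((0.4941515624523163, -0.1007443368434906), (0.10297656059265137, 0.21740029752254486), 6.389153003692627)
rack ((0.48649078607559204, -0.3
[... 975 characters left out ...]
4(0.53), array([ 0.67, -0.21])), (178, np.float64(0.45), array([ 0.66, -0.23])), (190, np.float64(0.19), array([ 0.69, -0.3 ])), (202, np.float64(0.2), array([ 0.66, -0.3 ])), (214, np.float64(0.01), array([ 0.65, -0.35])), (226, np.float64(0.0), array([ 0.62, -0.35])), (238, np.float64(-0.0), array([ 0.58, -0.35]))]
[(150, np.float64(0.2), array([ 0.79, -0.02])), (162, np.float64(0.19), array([ 0.76, -0.02])), (174, np.float64(0.19), array([ 0.73, -0.02])), (186, np.float64(0.0), array([ 0.73, -0.03])), (198, np.float64(0.0), array([ 0.7 , -0.03])), (210, np.float64(-0.01), array([ 0.66, -0.03])), (222, np.float64(0.0), array([ 0.62, -0.03])), (234, np.float64(-0.0), array([ 0.59, -0.03]))]
```

View pics/crop.png

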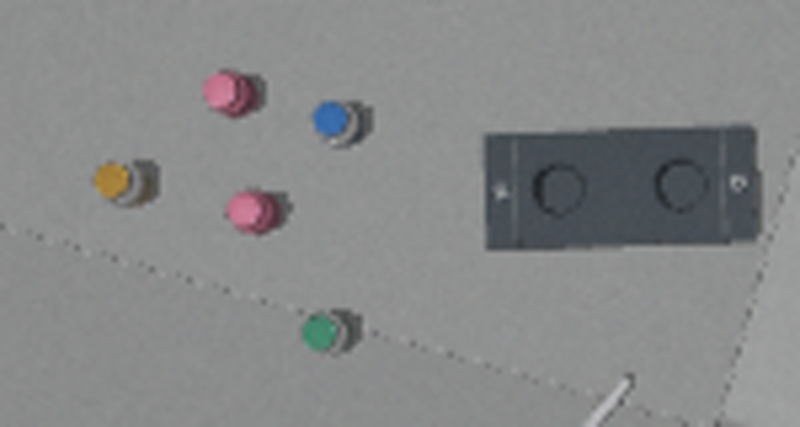

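Crop: blue cap at crop (332,118), i.e. top (232,242). The alternatives are pink (213,237), pink (217,260), yellow (190,253) and green (230,282). I choose the blue cap.

```bash
cat >> h.py <<'E'
YAW=R.from_matrix(np.array([[0,1,0],[1,0,0],[0,0,-1.]]))  # tool x=+Y, y=+X, z down
def plan(p,r=YAW):
    s=env.get_state(); q=rot(s['orientation'])
    print('shift cm',(q.inv().apply(np.array(p)-s['tcp_pos'])*100).round(2),'turn deg',np.degrees((q.inv()*r).as_rotvec()).round(2),'tcp',s['tcp_pos'].round(4),'t',round(s['clock'],2))
E
python3 - <<'E'
from h import *
plan([.53,.22,.23])
s=env.get_state();c=env.get_calibration('wrist');q=rot(s['orientation'])
rel=q.inv()*rot(c['orientation']); o=q.inv().apply(c['origin']-s['tcp_pos']); print(o,rel.as_matrix().round(3))
for z in [-.0187,0,.1,.15,.2]:
    x=rel.inv().apply(np.array([0,0,z])-o); print(z,c['cx']+c['fx']*x[0]/-x[2],c['cy']-c['fy']*x[1]/-x[2])
E
```

```text
shift cm [ 57.37 -56.4    0.16] turn deg [ -0.08  -0.07 -66.4 ] tcp [ 0.23   -0.5265  0.2305] t 0.1
[ 0.06740511  0.00016429 -0.14161521] [[-0.001  0.964  0.267]
 [ 1.     0.001  0.   ]
 [-0.     0.267 -0.964]]
-0.0187 318.8692163642099 321.00423790644265
0 318.8987263939399 298.72272216325484
0.1 318.98457897519 233.8998243818646
0.15 319.0067562938213 217.1548641515262
0.2 319.02277881811773 205.05707466698897
```

Emit:
carry_out(
  steps=[
    [[0, 0, -10], [4, -4, 0], 90],
    [[0, 0, -20], [8, -8, 0], 90],
    [[0, 0, -30], [12, -12, 0], 90],
    [[0, 0, -40], [16, -16, 0], 90],
    [[0, 0, -50], [20, -20, 0], 90],
    [[0, 0, -60], [24, -24, 0], 90],
    [[0, 0, -66.4], [28, -28, 0], 90],
    [[0, 0, -66.4], [32, -32, 0], 90],
  ],
  force=30,
)

```text
clock: 1.1
tcp_pos: [0.3955, -0.1038, 0.2312]
orientation: [0.0, 0.707, 0.707, 0.0]
wrist_force: [0.0, -1.4, -0.2]
finger_gap: 0.0555
grip_force: 0.0
```

```bash
python3 - <<'E'
from h import *
plan([.553,.303,.17])
E
```

```text
shift cm [40.68 15.76  6.12] turn deg [0.01 0.01 0.02] tcp [ 0.3955 -0.1038  0.2312] t 1.1
```

Emit:
carry_out(
  steps=[
    [[0, 0, 0], [5.4, 2, 0], 90],
    [[0, 0, 0], [10.8, 4, 0], 90],
    [[0, 0, 0], [16.2, 6, 1], 90],
    [[0, 0, 0], [21.6, 8, 2], 90],
    [[0, 0, 0], [27, 10, 3], 90],
    [[0, 0, 0], [32.4, 12.3, 4.5], 90],
    [[0, 0, 0], [37.5, 14.5, 6.1], 90],
    [[0, 0, 0], [40.7, 15.8, 6.1], 90],
  ],
)

```text
clock: 2.1
tcp_pos: [0.5527, 0.3034, 0.1676]
orientation: [-0.001, 0.707, 0.708, -0.002]
wrist_force: [0.8, -0.5, 0.7]
finger_gap: 0.0553
grip_force: 0.0
```

```bash
cat >> h.py <<'E'
HUE={'blue':(98,122),'yellow':(10,32),'green':(65,95)}
def cap(col,p,c,guess,z=.048):
    "cap top centre by colour; top disc seen nearly face-on -> enclosing ellipse of cap mask"
    h=cv2.cvtColor(p,cv2.COLOR_RGB2HSV); lo,hi=HUE[col]
    m=cv2.inRange(h,(lo,80,60),(hi,255,255)); best=None
    for ct in cv2.findContours(m,0,1)[0]:
        if cv2.contourArea(ct)<60: continue
        e=cv2.fitEllipse(ct) if len(ct)>5 else None
        if e is None: continue
        w=ray(*e[0],c,z); 
        if np.hypot(*(w-guess)[:2])<.04: print(col,'ellipse',np.round(e[0],1),np.round(e[1],1),'world',w.round(4)); best=w
    return best
E
python3 - <<'E'
from h import *
s=env.get_state(); c=env.get_calibration('wrist'); p,d=env.read_camera('wrist'); save('w1',p); np.savez('/tmp/w1',p=p,d=d)
print(s['tcp_pos'].round(4))
for k,g in [('blue',[.553,.303,0]),('yellow',[.518,.42,0]),('green',[.437,.304,0])]: cap(k,p,c,np.array(g))
P=cloud(d,c); m=(P[...,2]>.044)&(P[...,2]<.06)&(d>0)
print('blue top cloud',P[m&(np.hypot(P[...,0]-.553,P[...,1]-.303)<.02)].mean(0))
E
```

```text
[0.5527 0.3034 0.1676]
blue ellipse [321.3 224.2] [24.2 25. ] world [0.5536 0.3051 0.048 ]
yellow ellipse [266.7  46.8] [27.9 31.2] world [0.5184 0.4218 0.048 ]
green ellipse [160.4 221.3] [22.8 25.4] world [0.4374 0.3071 0.048 ]
blue top cloud [0.55382574 0.30470842 0.04670314]
```

View pics/w1.png

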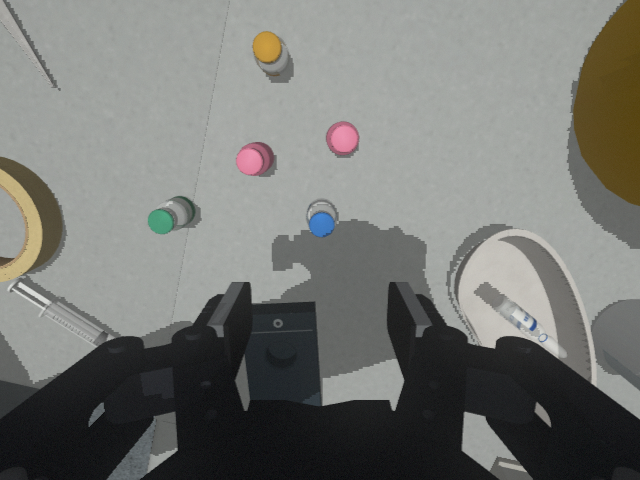

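Wrist view: blue cap at (321,224) straight ahead of the open fingers, yellow (267,47), green (160,221), pinks (254,158) and (343,138), block with its +y pocket at (282,350). Height and position agree with the top view, so I descend on blue.

Emit:
carry_out(
  steps=[
    [[0, 0, 0], [0.2, 0.1, 0], 90],
    [[0, 0, 0], [0.2, 0.1, 4], 90],
    [[0, 0, 0], [0.2, 0.1, 8], 90],
    [[0, 0, 0], [0.2, 0.1, 11], 90],
    [[0, 0, 0], [0.2, 0.1, 13.5], 90],
    [[0, 0, 0], [0.2, 0.1, 15], 90],
    [[0, 0, 0], [0.2, 0.1, 15], 90],
    [[0, 0, 0], [0.2, 0.1, 15], 90],
  ],
)

```text
clock: 3.15
tcp_pos: [0.5552, 0.3033, 0.0215]
orientation: [0.0, 0.707, 0.707, 0.001]
wrist_force: [0.8, -0.2, -0.9]
finger_gap: 0.0556
grip_force: 0.0
```

```bash
python3 - <<'E'
from h import *
plan([.5536,.3051,.016])
E
```

```text
shift cm [ 0.18 -0.16  0.55] turn deg [ 0.1  -0.03 -0.03] tcp [0.5552 0.3033 0.0215] t 3.15
```

Emit:
carry_out(
  steps=[
    [[0, 0, 0], [0.1, -0.1, 0.4], 90],
    [[0, 0, 0], [0.1, -0.1, 0.4], 90],
    [[0, 0, 0], [0.1, -0.1, 0.4], 130],
    [[0, 0, 0], [0.1, -0.1, 0.4], 170],
    [[0, 0, 0], [0.1, -0.1, 0.4], 210],
    [[0, 0, 0], [0.1, -0.1, 0.4], 210],
    [[0, 0, 0], [0.1, -0.1, 0.4], 210],
    [[0, 0, 0], [0.1, -0.1, 0.4], 210],
  ],
  force=30,
)

```text
clock: 4.15
tcp_pos: [0.5535, 0.3044, 0.0165]
orientation: [0.0, 0.707, 0.707, 0.0]
wrist_force: [0.4, -0.2, 2.2]
finger_gap: 0.023
grip_force: 29.5
```

```bash
python3 - <<'E'
from h import *
for i in range(5):
    c=env.get_calibration('wrist'); p,d=env.read_camera('wrist'); s=env.get_state(); print(s['tcp_pos'].round(4),c['origin'].round(4),s['finger_gap'])
E
```

```text
[0.5536 0.3044 0.0165] [0.5533 0.3719 0.1581] 0.022928231921970854
[0.5535 0.3044 0.0165] [0.5533 0.3719 0.1581] 0.02321816565910002
[0.5535 0.3044 0.0165] [0.5533 0.3719 0.1581] 0.023133739531510523
[0.5535 0.3044 0.0165] [0.5533 0.3719 0.1581] 0.022834021067539078
[0.5535 0.3044 0.0165] [0.5533 0.3719 0.1581] 0.02287638528084128
```

Emit:
carry_out(
  steps=[
    [[0, 0, 0], [0, 0, -1.5], 210],
    [[0, 0, 0], [0, 0, -4.5], 210],
    [[0, 0, 0], [0, 0, -8], 210],
    [[0, 0, 0], [-5, -1, -11.5], 210],
    [[0, 0, 0], [-10, -2, -14], 210],
    [[0, 0, 0], [-15, -3, -14.4], 210],
    [[0, 0, 0], [-19.3, -3.4, -14.4], 210],
    [[0, 0, 0], [-19.3, -3.4, -14.4], 210],
  ],
)

```text
clock: 5.4
tcp_pos: [0.5191, 0.1088, 0.1612]
orientation: [0.0, 0.709, 0.706, -0.0]
wrist_force: [-0.3, -0.6, 0.1]
finger_gap: 0.0226
grip_force: 29.5
```

```bash
cat >> h.py <<'E'
def hole(p,d,c,guess,n):
    "pocket mouth: dark circle; project circle edges on plane z=.024"
    q=np.array([[ray(u,v,c,.024)[:2] for u in range(640)] for v in range(480)]) if 0 else None
    # rectify plane z=.024 to 5 px/mm around guess, x right = +X, y down = +Y
    k=5; N=60*k
    pts=np.float32([[guess[0]+a,guess[1]+b,.024] for a,b in [(-.03,-.03),(.03,-.03),(.03,.03),(-.03,.03)]])
    l=(pts-c['origin'])@rot(c['orientation']).as_matrix()
    uv=np.float32(np.stack([c['cx']+c['fx']*l[:,0]/-l[:,2],c['cy']-c['fy']*l[:,1]/-l[:,2]],1))
    H=cv2.getPerspectiveTransform(uv,np.float32([[0,0],[N,0],[N,N],[0,N]]))
    im=cv2.warpPerspective(p,H,(N,N)); g=cv2.GaussianBlur(cv2.cvtColor(im,cv2.COLOR_RGB2GRAY),(0,0),3)
    cs=cv2.HoughCircles(g,cv2.HOUGH_GRADIENT,1.5,20,param1=40,param2=15,minRadius=60,maxRadius=75)
    save(n,im)
    if cs is None: print('no circle'); return
    for x,y,r in cs[0][:3]: print('hole',(guess[0]-.03+x/k/1000).round(4),(guess[1]-.03+y/k/1000).round(4),'r mm',r/k)
E
python3 - <<'E'
from h import *
s=env.get_state(); c=env.get_calibration('wrist'); p,d=env.read_camera('wrist'); s2=env.get_state()
print(s['tcp_pos'].round(4),s2['tcp_pos'].round(4),s2['finger_gap'],s2['wrist_force'])
np.savez('/tmp/w2',p=p,d=d); save('w2',p)
hole(p,d,c,[.520,.111],'h1'); hole(p,d,c,[.516,.179],'h2')
E
python3 - <<'E'
import cv2,numpy as np
a=cv2.resize(cv2.imread('pics/w2.png'),(500,375)); b=cv2.imread('pics/h1.png'); b2=cv2.imread('pics/h2.png')
o=np.zeros((600,800,3),np.uint8); o[:375,:500]=a; o[:300,500:]=b; o[300:,500:]=b2; cv2.imwrite('pics/m1.png',o)
E
```

```text
[0.5191 0.1088 0.1612] [0.5194 0.1102 0.1611] 0.02291932197754523 [0.72273669 0.88061584 0.23388334]
hole 0.5216 0.1154 r mm 12.39
hole 0.5182 0.1798 r mm 14.460001
hole 0.4924 0.1888 r mm 14.460001
hole 0.511 0.1894 r mm 13.5
```

View pics/m1.png

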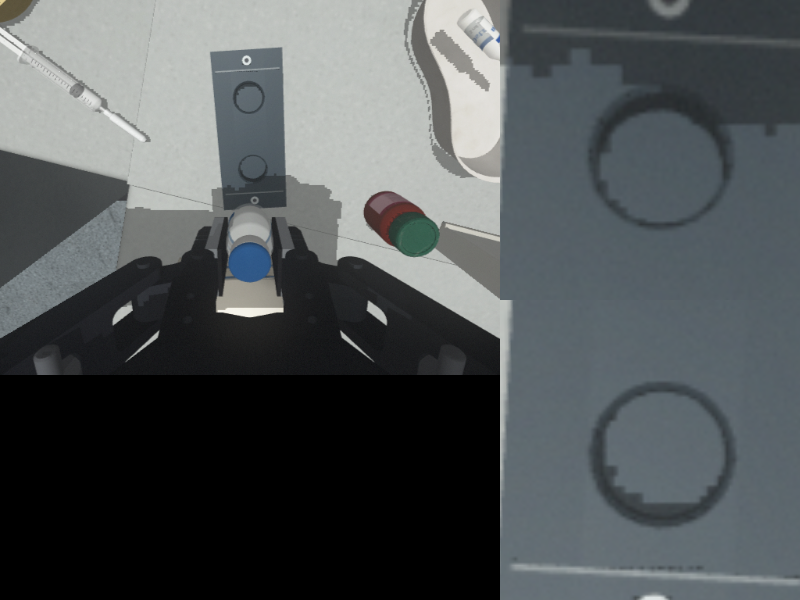

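Shown: the held blue vial at (250,260) in the 500-px-wide view, pockets at (252,167) and (249,97). The rectified circles have about 14.3 mm radius including the chamfer, centred at about (.522,.112) and (.5186,.180), so the pocket finding works. The arm was still settling, so I retake it at rest.

```bash
cat >> h.py <<'E'
def fit(n,guess):
    im=cv2.cvtColor(cv2.imread('pics/'+n+'.png'),cv2.COLOR_BGR2GRAY); g=cv2.GaussianBlur(im,(0,0),3)
    for r0,r1 in [(66,76)]:
        cs=cv2.HoughCircles(g,cv2.HOUGH_GRADIENT,1,20,param1=25,param2=8,minRadius=r0,maxRadius=r1)
        if cs is not None:
            for x,y,r in cs[0][:3]: print(n,(guess[0]-.03+x/5000).round(4),(guess[1]-.03+y/5000).round(4),r/5)
E
python3 - <<'E'
from h import *
env.read_camera('wrist');env.read_camera('wrist');env.read_camera('wrist')
s=env.get_state(); c=env.get_calibration('wrist'); p,d=env.read_camera('wrist'); s2=env.get_state()
print(s['tcp_pos'].round(4),s2['tcp_pos'].round(4),s2['orientation'].round(4)); np.savez('/tmp/w3',p=p,d=d)
for n,g in [('h3',[.522,.1124]),('h4',[.5186,.1797])]: hole(p,d,c,g,n); fit(n,g)
h=cv2.cvtColor(p,cv2.COLOR_RGB2HSV); m=cv2.inRange(h,(98,80,60),(122,255,255)); m[:,:280]=0;m[:,360:]=0;m[:280]=0
ct=max(cv2.findContours(m,0,1)[0],key=cv2.contourArea); x,y,w,hh=cv2.boundingRect(ct); z=s2['tcp_pos'][2]-.016+.048
e=cv2.fitEllipse(ct); print('cap',e, ray(*e[0],c,z), 'diam mm',[np.linalg.norm(ray(x,e[0][1],c,z)-ray(x+w,e[0][1],c,z))], 'dy', ray(e[0][0],y,c,z)[1],ray(e[0][0],y+hh,c,z)[1])
a,b=cv2.imread('pics/h3.png'),cv2.imread('pics/h4.png'); cc=cv2.imwrite('pics/m2.png',np.hstack([a,b]))
E
```

```text
[0.5195 0.1121 0.1605] [0.5194 0.1123 0.1603] [-0.000e+00  7.067e-01  7.075e-01  1.000e-04]
hole 0.5222 0.1152 r mm 12.33
h3 0.5219 0.1121 14.639999
h3 0.5221 0.1177 14.18
hole 0.5181 0.1798 r mm 14.49
hole 0.4962 0.1894 r mm 14.160001
h4 0.5183 0.18 14.4
cap ((319.2774353027344, 337.9632263183594), (53.680240631103516, 61.05205535888672), 89.81552124023438) [0.51923274 0.11307822 0.19234354] diam mm [np.float64(0.021217138396408635)] dy 0.12328151121448123 0.10431952388077256
```

View pics/m2.png

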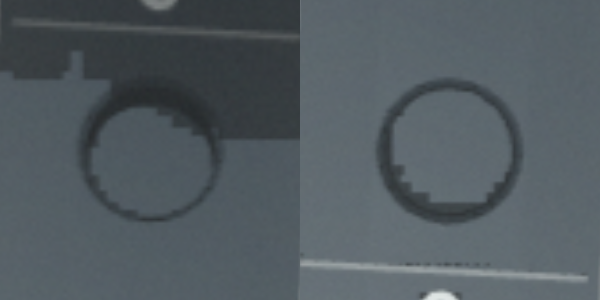

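Emit:
carry_out(
  steps=[
    [[0, 0, 0], [-0.1, 0.3, 0], 210],
    [[0, 0, 0], [-0.1, 0.3, 3], 210],
    [[0, 0, 0], [-0.1, 0.3, 6], 210],
    [[0, 0, 0], [-0.1, 0.3, 8.5], 210],
    [[0, 0, 0], [-0.1, 0.3, 10.3], 210],
    [[0, 0, 0], [-0.1, 0.3, 11.1], 210],
    [[0, 0, 0], [-0.1, 0.3, 11.1], 210],
    [[0, 0, 0], [-0.1, 0.3, 11.1], 210],
  ],
)

```text
clock: 6.65
tcp_pos: [0.5231, 0.1105, 0.05]
orientation: [0.0, 0.707, 0.707, 0.0]
wrist_force: [0.4, 1.0, -0.3]
finger_gap: 0.0229
grip_force: 29.5
```

```bash
python3 - <<'E'
from h import *
for i in range(4): env.read_camera('wrist')
plan([.5222,.1112,.0255])
E
```

```text
shift cm [ 0.09 -0.07  2.45] turn deg [ 0.08  0.   -0.01] tcp [0.5229 0.1103 0.05  ] t 6.85
```

Emit:
carry_out(
  steps=[
    [[0, 0, 0], [0.1, -0.1, 0], 210],
    [[0, 0, 0], [0.1, -0.1, 0.4], 210],
    [[0, 0, 0], [0.1, -0.1, 0.7], 210],
    [[0, 0, 0], [0.1, -0.1, 0.9], 210],
    [[0, 0, 0], [0.1, -0.1, 1.1], 210],
    [[0, 0, 0], [0.1, -0.1, 1.3], 210],
    [[0, 0, 0], [0.1, -0.1, 1.5], 210],
    [[0, 0, 0], [0.1, -0.1, 1.5], 210],
  ],
)

```text
clock: 7.85
tcp_pos: [0.5213, 0.1113, 0.0341]
orientation: [-0.0, 0.707, 0.707, -0.0]
wrist_force: [-0.1, -0.3, -1.0]
finger_gap: 0.0231
grip_force: 29.4
```

Emit:
carry_out(
  steps=[
    [[0, 0, 0], [0, 0, 0.2], 210],
    [[0, 0, 0], [0, 0, 0.4], 210],
    [[0, 0, 0], [0, 0, 0.6], 210],
    [[0, 0, 0], [0, 0, 0.7], 210],
    [[0, 0, 0], [0, 0, 0.8], 210],
    [[0, 0, 0], [0, 0, 0.9], 210],
    [[0, 0, 0], [0, 0, 0.9], 210],
    [[0, 0, 0], [0, 0, 0.9], 210],
  ],
)

```text
clock: 8.85
tcp_pos: [0.5214, 0.1113, 0.0255]
orientation: [0.0, 0.707, 0.707, 0.0]
wrist_force: [-0.2, -0.3, 2.6]
finger_gap: 0.0231
grip_force: 29.7
```

Emit:
carry_out(
  steps=[
    [[0, 0, 0], [0, 0, 0], 180],
    [[0, 0, 0], [0, 0, 0], 140],
    [[0, 0, 0], [0, 0, 0], 90],
    [[0, 0, 0], [0, 0, 0], 90],
    [[0, 0, 0], [0, 0, -2], 90],
    [[0, 0, 0], [0, 0, -5], 90],
    [[0, 0, 0], [0, 0, -9], 90],
    [[0, 0, 0], [2, 0, -13], 90],
  ],
)

```text
clock: 9.85
tcp_pos: [0.5212, 0.1307, 0.1563]
orientation: [0.0, 0.708, 0.706, -0.0]
wrist_force: [0.7, -0.5, -0.2]
finger_gap: 0.0553
grip_force: 0.0
```

Emit:
carry_out(
  steps=[
    [[0, 0, 0], [5, 0, -0.5], 90],
    [[0, 0, 0], [10, 0, -1.2], 90],
    [[0, 0, 0], [15, -0.1, -1.2], 90],
    [[0, 0, 0], [20, -0.2, -1.2], 90],
    [[0, 0, 0], [25, -0.3, -1.2], 90],
    [[0, 0, 0], [29, -0.3, -1.2], 90],
    [[0, 0, 0], [29, -0.3, -1.2], 90],
    [[0, 0, 0], [29, -0.3, -1.2], 90],
  ],
)

```text
clock: 10.85
tcp_pos: [0.5181, 0.421, 0.1668]
orientation: [0.0, 0.707, 0.707, -0.001]
wrist_force: [0.6, 0.1, 1.2]
finger_gap: 0.0552
grip_force: 0.0
```

```bash
python3 - <<'E'
from h import *
for i in range(3): env.read_camera('wrist')
s=env.get_state(); c=env.get_calibration('wrist'); p,d=env.read_camera('wrist'); np.savez('/tmp/w4',p=p,d=d)
y=cap('yellow',p,c,np.array([.518,.42,0]))
plan([y[0],y[1],.016])
t,_=env.read_camera('top'); save('t2',cv2.resize(t[220:300,170:320],(800,427),interpolation=cv2.INTER_CUBIC))
E
```

```text
yellow ellipse [318.6 222.8] [24.3 25.1] world [0.5179 0.423  0.048 ]
shift cm [ 0.28 -0.08 15.15] turn deg [ 0.    0.01 -0.09] tcp [0.5187 0.4202 0.1675] t 11.05
```

View pics/t2.png

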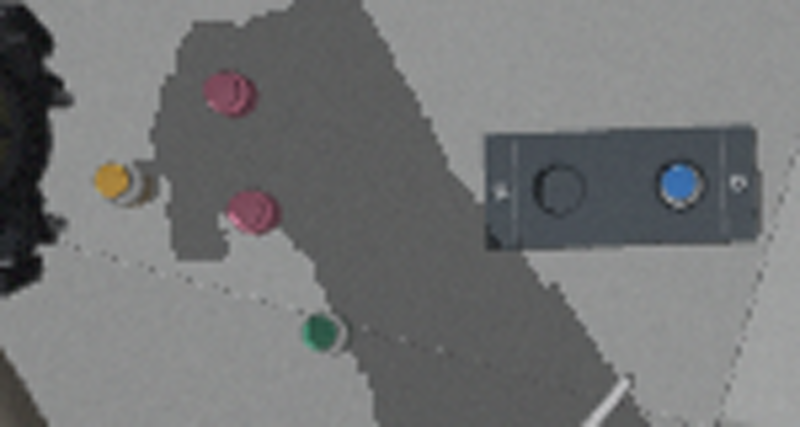

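Blue sits in the right-hand (b) pocket at crop (680,184), with green and the pinks where they were. Yellow next.

Emit:
carry_out(
  steps=[
    [[0, 0, 0], [0.2, -0.1, 0], 90],
    [[0, 0, 0], [0.2, -0.1, 4], 90],
    [[0, 0, 0], [0.2, -0.1, 8], 90],
    [[0, 0, 0], [0.2, -0.1, 11.5], 90],
    [[0, 0, 0], [0.2, -0.1, 14], 90],
    [[0, 0, 0], [0.2, -0.1, 15], 90],
    [[0, 0, 0], [0.2, -0.1, 15], 90],
    [[0, 0, 0], [0.2, -0.1, 15], 90],
  ],
)

```text
clock: 12.1
tcp_pos: [0.5183, 0.4239, 0.0187]
orientation: [0.0, 0.707, 0.707, 0.001]
wrist_force: [-0.3, -0.9, 0.0]
finger_gap: 0.0554
grip_force: 0.0
```

```bash
python3 - <<'E'
from h import *
for i in range(3): env.read_camera('wrist')
plan([.5179,.4226,.0165])
E
```

```text
shift cm [-0.13 -0.03  0.21] turn deg [ 0.11 -0.06 -0.01] tcp [0.5182 0.4238 0.0186] t 12.25
```

Emit:
carry_out(
  steps=[
    [[0, 0, 0], [-0.1, 0, 0.2], 90],
    [[0, 0, 0], [-0.1, 0, 0.2], 90],
    [[0, 0, 0], [-0.1, 0, 0.2], 130],
    [[0, 0, 0], [-0.1, 0, 0.2], 170],
    [[0, 0, 0], [-0.1, 0, 0.2], 210],
    [[0, 0, 0], [-0.1, 0, 0.2], 210],
    [[0, 0, 0], [-0.1, 0, 0.2], 210],
    [[0, 0, 0], [-0.1, 0, 0.2], 210],
  ],
  force=30,
)

```text
clock: 13.25
tcp_pos: [0.5175, 0.4224, 0.0154]
orientation: [0.0, 0.707, 0.707, 0.0]
wrist_force: [0.9, 1.0, 1.1]
finger_gap: 0.0229
grip_force: 29.4
```

```bash
python3 - <<'E'
from h import *
plan([.5186,.179,.1])
E
```

```text
shift cm [-24.34   0.11  -8.46] turn deg [ 0.02 -0.01 -0.01] tcp [0.5175 0.4224 0.0154] t 13.25
```

Emit:
carry_out(
  steps=[
    [[0, 0, 0], [0, 0, -1.5], 210],
    [[0, 0, 0], [0, 0, -5], 210],
    [[0, 0, 0], [-2, 0, -8.5], 210],
    [[0, 0, 0], [-7, 0.1, -8.5], 210],
    [[0, 0, 0], [-12, 0.1, -8.5], 210],
    [[0, 0, 0], [-17, 0.1, -8.5], 210],
    [[0, 0, 0], [-21.5, 0.1, -8.5], 210],
    [[0, 0, 0], [-24.3, 0.1, -8.5], 210],
  ],
)

```text
clock: 14.25
tcp_pos: [0.5184, 0.1774, 0.1014]
orientation: [0.0, 0.708, 0.707, 0.0]
wrist_force: [-0.0, -0.2, 1.0]
finger_gap: 0.023
grip_force: 29.4
```

```bash
python3 - <<'E'
from h import *
for i in range(4): env.read_camera('wrist')
plan([.5184,.1789,.0245])
E
```

```text
shift cm [-0.03 -0.04  7.66] turn deg [ 0.06 -0.03 -0.07] tcp [0.5187 0.1792 0.1011] t 14.45
```

Emit:
carry_out(
  steps=[
    [[0, 0, 0], [0, -0.1, 1], 210],
    [[0, 0, 0], [0, -0.1, 2.5], 210],
    [[0, 0, 0], [0, -0.1, 4], 210],
    [[0, 0, 0], [0, -0.1, 4.8], 210],
    [[0, 0, 0], [0, -0.1, 5.2], 210],
    [[0, 0, 0], [0, -0.1, 5.2], 210],
    [[0, 0, 0], [0, -0.1, 5.2], 210],
    [[0, 0, 0], [0, -0.1, 5.2], 210],
  ],
)

```text
clock: 15.45
tcp_pos: [0.5178, 0.1794, 0.0488]
orientation: [0.0, 0.707, 0.707, 0.0]
wrist_force: [-0.2, -0.4, -0.2]
finger_gap: 0.0225
grip_force: 29.4
```

```bash
python3 - <<'E'
from h import *
for i in range(3): env.read_camera('wrist')
plan([.5182,.1790,.0245])
E
```

```text
shift cm [-0.03  0.06  2.41] turn deg [ 0.04 -0.   -0.01] tcp [0.5176 0.1793 0.0486] t 15.6
```

Emit:
carry_out(
  steps=[
    [[0, 0, 0], [0, 0.05, 0], 210],
    [[0, 0, 0], [0, 0.05, 0.4], 210],
    [[0, 0, 0], [0, 0.05, 0.7], 210],
    [[0, 0, 0], [0, 0.05, 0.9], 210],
    [[0, 0, 0], [0, 0.05, 1.1], 210],
    [[0, 0, 0], [0, 0.05, 1.3], 210],
    [[0, 0, 0], [0, 0.05, 1.5], 210],
    [[0, 0, 0], [0, 0.05, 1.5], 210],
  ],
)

```text
clock: 16.6
tcp_pos: [0.5177, 0.1793, 0.0331]
orientation: [-0.0, 0.707, 0.707, -0.0]
wrist_force: [0.3, -0.2, -0.2]
finger_gap: 0.0231
grip_force: 29.4
```

Emit:
carry_out(
  steps=[
    [[0, 0, 0], [0, 0, 0.2], 210],
    [[0, 0, 0], [0, 0, 0.4], 210],
    [[0, 0, 0], [0, 0, 0.6], 210],
    [[0, 0, 0], [0, 0, 0.7], 210],
    [[0, 0, 0], [0, 0, 0.8], 210],
    [[0, 0, 0], [0, 0, 0.9], 210],
    [[0, 0, 0], [0, 0, 0.9], 210],
    [[0, 0, 0], [0, 0, 0.9], 210],
  ],
)

```text
clock: 17.6
tcp_pos: [0.5179, 0.1793, 0.0243]
orientation: [0.0, 0.707, 0.707, 0.0]
wrist_force: [-0.1, 0.0, 0.2]
finger_gap: 0.0227
grip_force: 29.5
```

Emit:
carry_out(
  steps=[
    [[0, 0, 0], [0, 0, 0.1], 210],
    [[0, 0, 0], [0, 0, 0.1], 210],
    [[0, 0, 0], [0, 0, 0.1], 190],
    [[0, 0, 0], [0, 0, 0.1], 160],
    [[0, 0, 0], [0, 0, 0.1], 120],
    [[0, 0, 0], [0, 0, 0.1], 90],
    [[0, 0, 0], [0, 0, -1], 90],
    [[0, 0, 0], [0, 0, -4], 90],
  ],
)

```text
clock: 18.6
tcp_pos: [0.5165, 0.179, 0.0638]
orientation: [-0.001, 0.707, 0.707, -0.001]
wrist_force: [-0.2, 0.0, -0.0]
finger_gap: 0.0554
grip_force: 0.0
```

```bash
python3 - <<'E'
from h import *
plan([.49,-.33,.30])
E
```

```text
shift cm [-50.92  -2.72 -23.57] turn deg [-0.19  0.04 -0.01] tcp [0.5165 0.179  0.0638] t 18.6
```

Emit:
carry_out(
  steps=[
    [[0, 0, 0], [0, 0, -5], 90],
    [[0, 0, 0], [0, 0, -10], 90],
    [[0, 0, 0], [0, 0, -15], 90],
    [[0, 0, 0], [-3, 0, -20], 90],
    [[0, 0, 0], [-8, -0.5, -23.5], 90],
    [[0, 0, 0], [-14, -1, -23.5], 90],
    [[0, 0, 0], [-20, -1.5, -23.5], 90],
    [[0, 0, 0], [-26, -2, -23.5], 90],
  ],
)

```text
clock: 19.6
tcp_pos: [0.4974, -0.0823, 0.3004]
orientation: [0.001, 0.707, 0.707, 0.0]
wrist_force: [1.4, -0.0, 0.1]
finger_gap: 0.0551
grip_force: 0.0
```

Emit:
carry_out(
  steps=[
    [[0, 0, 0], [-5, 0, 0], 90],
    [[0, 0, 0], [-10, 0, 0], 90],
    [[0, 0, 0], [-15, 0, 0], 90],
    [[0, 0, 0], [-20, 0, 0], 90],
    [[0, 0, 0], [-25, 0, 0], 90],
    [[0, 0, 0], [-28.5, 0, 0], 90],
    [[0, 0, 0], [-28.5, 0, 0], 90],
    [[0, 0, 0], [-28.5, 0, 0], 90],
  ],
)

```text
clock: 20.6
tcp_pos: [0.4976, -0.3651, 0.2996]
orientation: [-0.0, 0.707, 0.707, 0.0]
wrist_force: [-0.3, -0.7, -0.7]
finger_gap: 0.0553
grip_force: 0.0
```

```bash
python3 - <<'E'
from h import *
for i in range(3): env.read_camera('wrist')
c=env.get_calibration('wrist'); p,d=env.read_camera('wrist'); np.savez('/tmp/w5',p=p,d=d); save('w5',p)
print(env.get_state()['tcp_pos'])
P=cloud(d,c); 
for lo,hi in [(.145,.160),(.168,.185)]:
    m=(P[...,2]>lo)&(P[...,2]<hi)&(d>0)&(np.hypot(P[...,0]-.494,P[...,1]+.366)<.04)
    v,u=np.nonzero(m); 
    if len(u): print(lo,len(u),P[m].mean(0).round(4),P[m].min(0).round(4),P[m].max(0).round(4),'px',u.mean(),v.mean())
t,dt=env.read_camera('top'); ct=env.get_calibration('top'); T=cloud(dt,ct)
for n,x,y in [('b',.522,.112),('a',.518,.18)]:
    m=(np.hypot(T[...,0]-x,T[...,1]-y)<.008); print(n,np.median(T[m][:,2]))
h=cv2.cvtColor(t,cv2.COLOR_RGB2HSV)
E
```

```text
[ 0.49803413 -0.3644136   0.29994621]
0.145 406 [ 0.4987 -0.3625  0.1561] [ 0.4866 -0.3777  0.1453] [ 0.5119 -0.3549  0.1592] px 320.37931034482756 216.4975369458128
0.168 478 [ 0.499  -0.3666  0.1757] [ 0.4902 -0.3763  0.173 ] [ 0.508  -0.3577  0.1778] px 320.89539748953973 227.86610878661088
b 0.055437865280564935
a 0.05672759679602768
```

View pics/w5.png

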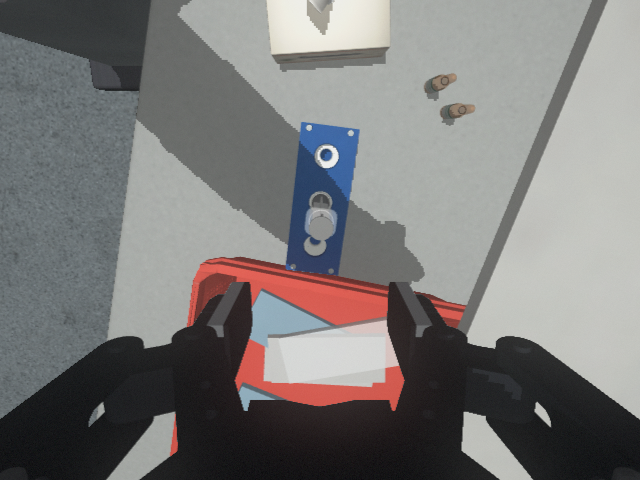

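The picture shows the plunger end at (321,225) between the fingers, in the middle of the rack, with its top at z .176 as expected. The stoppers at z .055 and .057 show both vials seated.

Emit:
carry_out(
  steps=[
    [[0, 0, 0], [-0.2, 0.1, 0], 90],
    [[0, 0, 0], [-0.2, 0.1, 3], 90],
    [[0, 0, 0], [-0.2, 0.1, 7], 90],
    [[0, 0, 0], [-0.2, 0.1, 11], 90],
    [[0, 0, 0], [-0.2, 0.1, 14.5], 90],
    [[0, 0, 0], [-0.2, 0.1, 16.8], 90],
    [[0, 0, 0], [-0.2, 0.1, 17.8], 90],
    [[0, 0, 0], [-0.2, 0.1, 17.8], 90],
  ],
)

```text
clock: 21.85
tcp_pos: [0.4987, -0.3674, 0.1211]
orientation: [-0.0, 0.707, 0.707, -0.0]
wrist_force: [1.4, 0.4, 0.4]
finger_gap: 0.0555
grip_force: 0.0
```

```bash
python3 - <<'E'
from h import *
for i in range(4): env.read_camera('wrist')
plan([.499,-.3666,.122])
E
```

```text
shift cm [ 0.17 -0.05  0.07] turn deg [ 0.1  0.1 -0. ] tcp [ 0.4995 -0.3683  0.1227] t 22.05
```

Emit:
carry_out(
  steps=[
    [[0, 0, 0], [0.15, 0, 0], 90],
    [[0, 0, 0], [0.15, 0, 0], 120],
    [[0, 0, 0], [0.15, 0, 0], 150],
    [[0, 0, 0], [0.15, 0, 0], 180],
    [[0, 0, 0], [0.15, 0, 0], 210],
    [[0, 0, 0], [0.15, 0, 0], 225],
    [[0, 0, 0], [0.15, 0, 0], 225],
    [[0, 0, 0], [0.15, 0, 0], 225],
  ],
  force=30,
)

```text
clock: 23.05
tcp_pos: [0.4989, -0.3663, 0.1215]
orientation: [0.0, 0.707, 0.707, -0.0]
wrist_force: [1.1, 0.4, 2.5]
finger_gap: 0.0226
grip_force: 29.3
```

```bash
python3 - <<'E'
from h import *
for i in range(2): env.read_camera('wrist')
plan([.52,.112,.18])
E
```

```text
shift cm [47.82  2.11 -5.87] turn deg [ 0.02  0.02 -0.  ] tcp [ 0.4989 -0.3663  0.1215] t 23.15
```

The 22.6 mm gap is wider than the 20 mm barrel, so the pads are probably catching the flange. I'll regrip a little lower.

Emit:
carry_out(
  steps=[
    [[0, 0, 0], [0, 0, 0], 190],
    [[0, 0, 0], [0, 0, 0], 150],
    [[0, 0, 0], [0, 0, 0.4], 120],
    [[0, 0, 0], [0, 0, 0.8], 120],
    [[0, 0, 0], [0, 0, 0.8], 160],
    [[0, 0, 0], [0, 0, 0.8], 200],
    [[0, 0, 0], [0, 0, 0.8], 225],
    [[0, 0, 0], [0, 0, 0.8], 225],
  ],
)

```text
clock: 24.15
tcp_pos: [0.4988, -0.3662, 0.1134]
orientation: [0.0, 0.707, 0.707, -0.0]
wrist_force: [0.1, -0.2, -0.2]
finger_gap: 0.0197
grip_force: 29.2
```

```bash
python3 - <<'E'
from h import *
for i in range(3): s=env.get_state(); p,d=env.read_camera('wrist')
print(s['finger_gap'],s['grip_force'],s['tcp_pos'],s['wrist_force'])
t,_=env.read_camera('side'); 
a=p[230:480,200:440]; b=t[150:250,360:480]
o=np.zeros((500,800,3),np.uint8); o[:375,:360]=cv2.resize(a,(360,375)); o[:367,360:800]=cv2.resize(b,(440,367),interpolation=cv2.INTER_CUBIC); save('m3',o)
E
```

```text
0.020141710500489574 29.245472294278443 [ 0.49882369 -0.36619311  0.11339993] [ 0.3896603  0.0577294 -0.4021666]
```

View pics/m3.png

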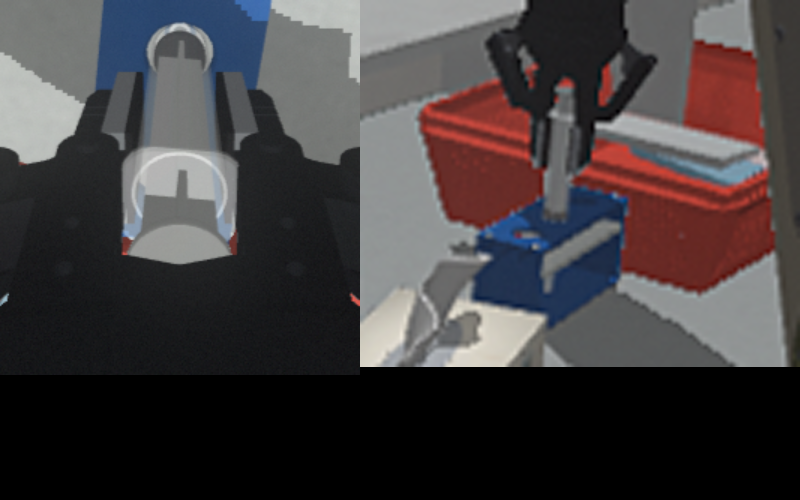

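The picture shows the pads on the clear barrel (gap 20 mm), below the flange, with the syringe upright in the rack. Now straight up.

Emit:
carry_out(
  steps=[
    [[0, 0, 0], [0, 0, -1], 225],
    [[0, 0, 0], [0, 0, -2.5], 225],
    [[0, 0, 0], [0, 0, -4.5], 225],
    [[0, 0, 0], [0, 0, -7], 225],
    [[0, 0, 0], [0, 0, -10], 225],
    [[0, 0, 0], [0, 0, -13], 225],
    [[0, 0, 0], [0, 0, -16], 225],
    [[0, 0, 0], [0, 0, -18], 225],
  ],
)

```text
clock: 25.35
tcp_pos: [0.4991, -0.3665, 0.2966]
orientation: [0.002, 0.707, 0.707, 0.0]
wrist_force: [0.8, -0.1, -0.4]
finger_gap: 0.0201
grip_force: 29.3
```

```bash
python3 - <<'E'
from h import *
for i in range(3): env.read_camera('wrist')
s=env.get_state(); c=env.get_calibration('side'); p,d=env.read_camera('side'); np.savez('/tmp/s6',p=p,d=d)
print(s['finger_gap']); plan([.52,.112,.18])
save('s6',cv2.resize(p[60:260,340:500],(640,800))[:600])
p,_=env.read_camera('wrist'); save('w6',p)
E
```

```text
0.019849475607955195
shift cm [47.84  2.09 11.35] turn deg [ 0.06  0.06 -0.  ] tcp [ 0.499  -0.3663  0.294 ] t 25.55
```

View pics/s6.png

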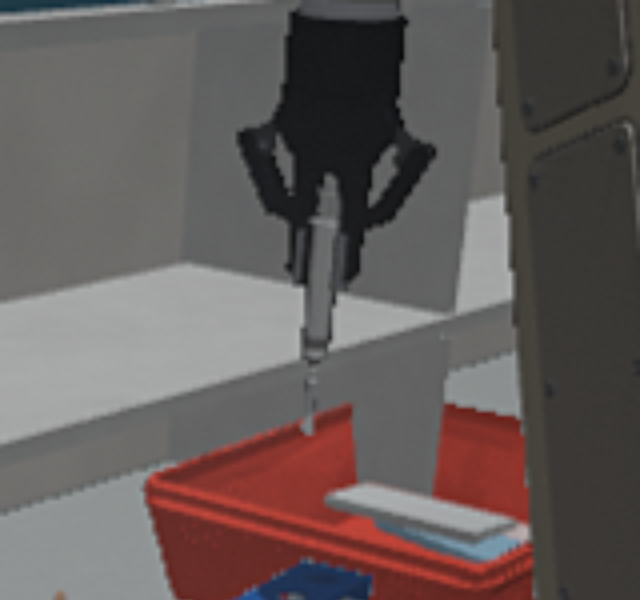

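The syringe hangs free at crop plunger (330,180) to tip (308,430). Now I'll measure its tilt numerically: wrist depth in the tool frame, checked against the side view's expected plumb line.

```bash
cat >> h.py <<'E'
def axis():
    s=env.get_state(); c=env.get_calibration('wrist'); p,d=env.read_camera('wrist'); q=rot(s['orientation'])
    T=q.inv().apply((cloud(d,c)-s['tcp_pos']).reshape(-1,3)).reshape(480,640,3)
    for a,b,r in [(.0,.02,.025),(.02,.04,.025),(.04,.057,.025),(.062,.075,.02),(.075,.09,.02),(.09,.102,.02),(.102,.12,.02)]:
        m=(d>0)&(T[...,2]>a)&(T[...,2]<b)&(np.abs(T[...,1])<r)&(np.abs(T[...,0])<.03)
        if m.sum()>3:
            v,u=np.nonzero(m); print('z',a,b,m.sum(),'x med/max',np.median(T[m][:,0]).round(4),T[m][:,0].max().round(4),'y mid',((T[m][:,1].min()+T[m][:,1].max())/2).round(4),'w',np.ptp(T[m][:,1]).round(4),'rows',v.min(),v.max(),'cols',u.min(),u.max())
    return s,c,p,d,T
E
python3 - <<'E'
from h import *
s,c,p,d,T=axis()
c=env.get_calibration('side')
def px(w):
    l=rot(c['orientation']).inv().apply(np.array(w)-c['origin']); return np.round([c['cx']+c['fx']*l[0]/-l[2],c['cy']-c['fy']*l[1]/-l[2]],1)
t=s['tcp_pos']; print('side expected plunger top',px(t+[0,0,.0626]),'tip',px(t-[0,0,.1034]))
f=np.load('/tmp/s6.npz'); P=cloud(f['d'],c)
m=(f['d']>0)&(np.abs(P[...,0]-t[0])<.05)&(np.abs(P[...,1]-t[1])<.06)&(P[...,2]<t[2]-.005)&(P[...,2]>t[2]-.13)
v,u=np.nonzero(m)
for r in np.unique(v)[::3]: q=P[m&(np.arange(480)[:,None]==r)]; print(r,u[v==r].mean(),q.mean(0).round(4),len(q))
E
```

```text
z 0.0 0.02 708 x med/max 0.008 0.0098 y mid -0.0 w 0.0197 rows 262 295 cols 297 343
z 0.02 0.04 496 x med/max 0.008 0.0095 y mid 0.0 w 0.0196 rows 248 276 cols 299 340
z 0.04 0.057 138 x med/max 0.0081 0.0096 y mid -0.0001 w 0.0197 rows 245 262 cols 301 338
z 0.062 0.075 46 x med/max 0.0031 0.0037 y mid 0.0002 w 0.0072 rows 240 245 cols 314 326
z 0.075 0.09 72 x med/max 0.0027 0.0037 y mid 0.0002 w 0.0075 rows 234 244 cols 314 326
z 0.09 0.102 43 x med/max 0.0025 0.0034 y mid 0.0 w 0.0073 rows 230 238 cols 314 325
side expected plunger top [423.1 108.6] tip [417.2 169.6]
135 418.6 [ 0.502  -0.3598  0.2864] 5
138 419.0 [ 0.4993 -0.3574  0.2791] 7
141 419.0 [ 0.4989 -0.3586  0.2708] 7
144 418.5 [ 0.4995 -0.3589  0.2625] 8
147 418.0 [ 0.4996 -0.3573  0.2546] 7
150 418.0 [ 0.5001 -0.3612  0.2454] 3
153 417.5 [ 0.5017 -0.3641  0.2363] 2
156 417.0 [ 0.5021 -0.3634  0.228 ] 3
159 417.0 [ 0.5006 -0.3615  0.2202] 3
162 417.0 [ 0.5003 -0.3631  0.2115] 3
165 416.5 [ 0.4997 -0.3594  0.204 ] 2
168 416.5 [ 0.5006 -0.3645  0.1941] 2
```

Plumb within about 0.3° and on the tool axis. I carry it over the box at height, stopping short of the vial to measure the stopper.

Emit:
carry_out(
  steps=[
    [[0, 0, 0], [2, 0.1, 0], 225],
    [[0, 0, 0], [6, 0.3, 0], 225],
    [[0, 0, 0], [11, 0.6, 0], 225],
    [[0, 0, 0], [16, 0.9, 0], 225],
    [[0, 0, 0], [21, 1.2, 0], 225],
    [[0, 0, 0], [26, 1.5, 0], 225],
    [[0, 0, 0], [30, 1.8, 0], 225],
    [[0, 0, 0], [34, 2, 0], 225],
  ],
)

```text
clock: 26.65
tcp_pos: [0.5177, -0.0235, 0.2928]
orientation: [-0.001, 0.707, 0.707, -0.0]
wrist_force: [0.3, -0.4, -0.9]
finger_gap: 0.0199
grip_force: 29.3
```

Emit:
carry_out(
  steps=[
    [[0, 0, 0], [3, 0.1, 0], 225],
    [[0, 0, 0], [6, 0.1, 0], 225],
    [[0, 0, 0], [7.6, 0.1, 1], 225],
    [[0, 0, 0], [7.6, 0.1, 2.5], 225],
    [[0, 0, 0], [7.6, 0.1, 4], 225],
    [[0, 0, 0], [7.6, 0.1, 5], 225],
    [[0, 0, 0], [7.6, 0.1, 5], 225],
    [[0, 0, 0], [7.6, 0.1, 5], 225],
  ],
)

```text
clock: 27.65
tcp_pos: [0.5201, 0.0493, 0.2436]
orientation: [0.0, 0.707, 0.707, 0.0]
wrist_force: [-0.2, 0.2, -0.1]
finger_gap: 0.0196
grip_force: 29.3
```

```bash
python3 - <<'E'
from h import *
for i in range(3): env.read_camera('wrist')
s,c,p,d,T=axis()
b=cap('blue',p,c,np.array([.5218,.112,0]),.057); y=cap('yellow',p,c,np.array([.518,.18,0]),.057)
P=cloud(d,c)
for w in (b,y):
    if w is not None: m=(d>0)&(np.hypot(P[...,0]-w[0],P[...,1]-w[1])<.006)&(P[...,2]<.08); print('z',np.median(P[m][:,2]))
plan([b[0],b[1]+.0003,.057+.010+.1034])
E
```

```text
z 0.0 0.02 706 x med/max 0.008 0.0095 y mid -0.0002 w 0.0199 rows 262 295 cols 295 343
z 0.02 0.04 503 x med/max 0.0081 0.0096 y mid -0.0 w 0.0198 rows 248 276 cols 299 340
z 0.04 0.057 136 x med/max 0.008 0.0097 y mid -0.0 w 0.0197 rows 245 261 cols 301 338
z 0.062 0.075 46 x med/max 0.003 0.0036 y mid 0.0002 w 0.0073 rows 240 245 cols 314 326
z 0.075 0.09 72 x med/max 0.0027 0.0033 y mid 0.0002 w 0.0075 rows 234 244 cols 314 326
z 0.09 0.102 43 x med/max 0.0026 0.0032 y mid -0.0 w 0.0072 rows 230 238 cols 314 325
blue ellipse [320.4 137. ] [20.9 21.7] world [0.5213 0.1113 0.057 ]
yellow ellipse [316.1  50.1] [22.3 24.6] world [0.518 0.179 0.057]
z 0.05583112867869805
z 0.05569086133870771
shift cm [6.18 0.1  7.34] turn deg [ 0.07  0.01 -0.01] tcp [0.5202 0.0497 0.2438] t 27.85
```

Emit:
carry_out(
  steps=[
    [[0, 0, 0], [2, 0.1, 0], 225],
    [[0, 0, 0], [4, 0.1, 0], 225],
    [[0, 0, 0], [6.2, 0.1, 0], 225],
    [[0, 0, 0], [6.2, 0.1, 0], 225],
    [[0, 0, 0], [6.2, 0.1, 2], 225],
    [[0, 0, 0], [6.2, 0.1, 4], 225],
    [[0, 0, 0], [6.2, 0.1, 5.3], 225],
    [[0, 0, 0], [6.2, 0.1, 5.3], 225],
  ],
)

```text
clock: 28.85
tcp_pos: [0.5203, 0.1114, 0.1895]
orientation: [-0.001, 0.707, 0.707, -0.001]
wrist_force: [-0.4, 0.0, -0.6]
finger_gap: 0.02
grip_force: 29.3
```

```bash
python3 - <<'E'
from h import *
for i in range(4): env.read_camera('wrist')
plan([.5213,.1117,.1704])
E
```

```text
shift cm [-0.01 -0.02  2.08] turn deg [ 0.09  0.   -0.01] tcp [0.5215 0.1118 0.1912] t 29.05
```

Emit:
carry_out(
  steps=[
    [[0, 0, 0], [0, 0, 0.5], 225],
    [[0, 0, 0], [0, 0, 1], 225],
    [[0, 0, 0], [0, 0, 1.4], 225],
    [[0, 0, 0], [0, 0, 1.8], 225],
    [[0, 0, 0], [0, 0, 2], 225],
    [[0, 0, 0], [0, 0, 2], 225],
    [[0, 0, 0], [0, 0, 2], 225],
    [[0, 0, 0], [0, 0, 2], 225],
  ],
)

```text
clock: 30.05
tcp_pos: [0.521, 0.1119, 0.1705]
orientation: [0.0, 0.707, 0.707, 0.0]
wrist_force: [0.4, 1.0, -0.6]
finger_gap: 0.0198
grip_force: 29.3
```

```bash
python3 - <<'E'
from h import *
for i in range(6): env.read_camera('wrist')
s,c,p,d,T=axis(); plan([.5213,.1117,.1704])
P=cloud(d,c); m=(d>0)&(np.hypot(P[...,0]-.5213,P[...,1]-.1113)<.012)&(P[...,2]<.075)&(P[...,2]>.04)
h=cv2.cvtColor(p,cv2.COLOR_RGB2HSV); mb=(h[...,0]>97)&(h[...,0]<123)&(h[...,1]>80)&m
v,u=np.nonzero(mb); print('cap px',u.min(),u.max(),v.min(),v.max(), P[mb].mean(0).round(4))
E
```

```text
z 0.0 0.02 700 x med/max 0.0079 0.0098 y mid -0.0001 w 0.0195 rows 262 293 cols 297 342
z 0.02 0.04 499 x med/max 0.008 0.0097 y mid -0.0001 w 0.0199 rows 248 276 cols 299 340
z 0.04 0.057 142 x med/max 0.0079 0.0095 y mid 0.0 w 0.0197 rows 245 261 cols 301 338
z 0.062 0.075 46 x med/max 0.003 0.0037 y mid 0.0002 w 0.0072 rows 240 245 cols 314 326
z 0.075 0.09 74 x med/max 0.0027 0.0035 y mid 0.0002 w 0.0075 rows 234 244 cols 314 326
z 0.09 0.102 42 x med/max 0.0025 0.0033 y mid 0.0 w 0.0072 rows 230 238 cols 314 325
z 0.102 0.12 424 x med/max 0.0016 0.0087 y mid 0.0007 w 0.0179 rows 215 240 cols 308 333
shift cm [-0.01  0.05 -0.01] turn deg [ 0.    0.   -0.01] tcp [0.5208 0.1118 0.1703] t 30.4
cap px 307 333 216 240 [0.5214 0.1131 0.0558]
```

The tip is within 0.5 mm of the stopper's axis and about 10 mm above it, with the syringe plumb and at rest.

```bash
python3 -c "
from workcell import env
print(env.hand_in())"
```

```text
the job is handed in; nothing more can be done
None
```

Job handed in at about 30 s on the robot's clock: the blue and yellow vials are seated and released in the block, and the syringe is held plumb with its tip about 1 cm above the middle of the blue stopper. I did not check the tissue box, medicine bottle and green vial with a final picture, but nothing came near them.

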